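Clamp a shoe last in the bench fixture

ROBOT

A 6-joint arm with a two-finger parallel gripper is mounted at the origin on the work surface. World frame = base frame: x ahead of the robot, y to its left, z up, the work surface at z = 0. Lengths are in m, angles in degrees, forces in N, time in s.
With the tool pointing down it reaches from about 0.375 to 0.825 m from the base axis. Payload 5.5 kg.
Tool frame: the origin (TCP) lies at the very end of the fingers, on their centre line; the grasp point (between the pads) lies 19 mm behind it (grip_point_offset is the distance from the TCP to the grasp point, in m); y points along the fingers, z is the direction in which the jaws open and shut, and the axes are right-handed (so a half turn about y gives the same grasp; the last joint's range is limited). The gripper opens to 85 mm and grips with 20 to 120 N. Pads are 22 mm wide; open, the fingers measure 114 mm over their backs; the gripper's body (76 mm by 85 mm) begins 54 mm behind the grasp point. The pads swing forward as they close: fully open they stand 13 mm farther back than shut.
Start: joints at [-76.834, 17.962, -2.699, 69.339, 0, 90], TCP at [0.137, -0.584, 0.231] pointing down, gripper open.
Joint ranges: [-152.73, 152.73], [-39.44, 99.34], [-58.76, 71.6], [-118.89, 123.64], [-81.53, 83.1], [-180, 180]. Speed limits (degrees/s): [136.94, 136.94, 172.46, 180, 180, 180].

INTERFACE

Orientations are given as a 3x3 rotation matrix whose columns are the frame's x, y, z axes.
In Python, from bench import * gives the robot as it stands.
- The arm moves only by the tool drive_tool, never from a script. Its arguments are lists of equal length, an entry for each row: "slide": the shift along the tool's x, y, z scaled (see below), a list of three; "turn": the turn about the tool's y scaled (see below). A call has 1 to 20 rows; each row is the pose to reach, as a shift and turn from the pose commanded when the call began, along the tool's axes at that moment; what a row does not reach only later rows make up. The controller multiplies each number of a shift by 50 cm and each number of a turn by pi/4 rad. A row lasts 1/12 s, in which the tool goes at most 41.7 mm and 7.16 degrees, less where a joint would pass 70% of its speed; a pose out of reach is approached as far as the arm can. A call with a number of a shift or a turn outside -1 to 1 is refused whole. A call with a gripper value outside its range is refused whole. "gripper" is the closure, from 0 (fully open) to 1 (shut), set as the call begins (left out, the last holds). The fingers move at their own pace and stop on an object; "force" is the grip in N (left out, the last holds). Time passes only in rows, so rows that repeat a pose let the fingers close. It gives the time, the measured TCP pose, the force and the opening at its end, in the units of the state.
- sense(): the state, without advancing time (a new reading comes with each control period).
- capture(name): name is "side" or "top" or "wrist"; returns a dict with "pixels" (384x512x3 uint8, red, green, blue), "camera_matrix" (3x3 intrinsics, pixels), "rvec" (rotation vector, rad) and "tvec" (3), from world to camera coordinates, as OpenCV has them. Camera axes: x right, y down, z forward; pixel columns grow to the right and rows downward; lengths in m; the calibration is good to about 2 mm. A picture is of the moment at which its call begins. There is no depth.
- sign_off(): hands the job in, once; it reports no verdict.
The state is a dict: "t": time; "joints": joint angles; "joint_velocities": joint speeds; "joint_torque": joint torques, N m; "tcp_pos": TCP position; "tcp_rot": TCP orientation; "ft_force": force on the tool from outside, world axes, zero at the start; "ft_torque": the same for the moment, N m; "grip_width": finger opening in m.
Only numpy, scipy, OpenCV 4.12 (cv2) and the standard library are available. Lean on these libraries where they do the work, as an engineer would, in place of code of your own. Each camera call takes 0.05 s, during which the arm holds its last target.

TASK

Slide the dark green shoe last along the bed of the clamping fixture until its heel is fully home against the cork stop, without ramming it. Then turn the red wing nut clockwise (seen from above) until the rubber foot holds the last snugly: stop once the nut has become clearly stiffer to turn than when it ran free, and do not crush the last by tightening hard on. Do not knock the white stepped gauge plate beside the wings or shift anything else on the bench, and let go at the end.

Things in the scene. Friction and masses are not known exactly. Their poses are not given: they have to be found in the camera images.
- fixture: clamping fixture fixed to the table. Aluminium bed 130 x 395 mm, 12 mm thick, long along its y; origin on the table at its underside, 42 mm to +y of the bed's middle; +y points to the heel stop. Rails 10 mm high, 90 mm apart, guide the last from y -202 to +12 mm. Column: y +90 to +126 mm, 60 mm wide, 147 mm high
- jib_end (a point): middle of the end of the fixture's arm, on its top face, 145 mm above the table; axes as the fixture's. The arm is 44 mm wide, 18 mm thick, and runs from the column in -y over the bed to this point (fixture y -6 mm). The wing nut's vertical axis stands 36 mm to +y of here
- stop: cork heel stop on the column, 56 mm wide, from 15 to 70 mm above the table; origin at the lower edge of its face (the face looks to -y), axes as the fixture's. The last is home when its heel touches this face
- last: dark green plastic shoe last to be clamped, loose, about 0.35 kg, 235 mm long along its y (heel at +y, toe at -y), 84 mm wide at the ball, flat cone top 85 mm above its sole; origin under its middle. Starts on the bed between the rails, heel 25 to 60 mm short of the stop
- heel (a point): rearmost point of the last's heel, 30 mm above its sole, in the middle; axes as the last's
- toe (a point): foremost point of the last's toe, 13 mm above its sole (25 mm above the table), in the middle; the toe is 26 mm high and rounded with 30 mm radius in plan. Axes as the last's
- grip (a point): point on the axis of the red wing nut where to pinch it, 31 mm above the arm's top; turns with the nut. The wings are one upright bar, 70 mm along this point's x, 9 mm thick along its y; at the axis it spans 13 mm below to 7 mm above this point, the wing ends rise 16 mm above it; 20 mm hub below. At the start the bar lies along the fixture's x, parallel to the gauge
- wing (a joint): angle of the wing nut from its start, rad, grows clockwise seen from above (tightening); drives the spindle 4 mm down per rad. Friction while turning free: 0.26 N m (read at rest after a small step: less, 0.1 or so); it stays where left. After contact this rises 0.004 N m per N of clamp force: snug is 20 to 55 N (rise 0.08 to 0.22), 80 N (rise 0.32) crushes the last
- spindle: steel clamp spindle, moved down by the wing nut without turning, with a black rubber foot 24 mm across screwed on below; origin on the nut's axis, 147 mm above the table at the start. The foot starts 1.5 to 6.2 mm above the last's cone top, set by hand and not measured. Once it touches, the clamp force grows about 110 N per rad of the nut
- gauge: white stepped gauge plate, upright on the column beside the wing nut, fixed: 92 mm wide along its x, 6 mm thick, at most 54 mm high (its top 25 mm above the nut's grip point). Origin at the lower edge of the face towards the nut; this face is 43 mm from the nut's axis: the wing tips pass it at 8 mm and a finger must fit between. Not to be knocked
- spare_last: a second, paler green shoe last, 235 x 84 x 85 mm, standing loose on the table; leave it alone. Origin under its middle
- tape_roll: roll of tape lying flat, 84 mm across, 24 mm high, beyond the fixture; leave it alone. Origin under its centre
- pen_cup: white cup with three pens, 76 mm across, 145 mm high with the pens; leave it alone. Origin under its centre
- marker: black marker pen lying on the table, 14 mm thick, 125 mm long along its x; leave it alone. Origin under its middle
- calliper: steel sliding calliper lying flat, 200 mm long along its x, 55 mm wide at the jaws; leave it alone. Origin on the table under it
- heel_block: cork heel block, 52 x 68 x 32 mm, loose on the table; leave it alone. Origin on the table under it
- jar: closed jar, 70 mm across, 85 mm high; leave it alone. Origin under its centre

How it is judged:
By the outcome, as a careful person would: the job done as asked, in the order asked, and still so for the second after the job is handed in, with the robot touching nothing.
It also fails if it takes over 72 s, if anything falls off the work surface, if the arm or the gripper's body presses on something with over 40 N, if the wrist force passes 120 N, or if a joint passes its speed limit or range.

## Working session

There is one attempt and no reset: what is moved stays moved. The work goes in short steps, Python scripts to look and compute and a tool call to move; the robot and the scene stay as the last step left them, time stands still between calls to the robot, and variables do not carry over. Pictures are saved under pics/ and viewed, and the job is handed in when it is done.

Besides the shell and the picture viewer there is one more tool, called after "Request:" as name(argument=value, ...) on one line, values as JSON. drive_tool: Moves the arm, as the interface text tells. Its arguments: {"type":"object","properties":{"slide":{"type":"array","items":{"type":"array","items":{"type":"number","minimum":-1,"maximum":1}}},"turn":{"type":"array","items":{"type":"number","minimum":-1,"maximum":1}},"gripper":{"type":"number"},"force":{"type":"number"}},"required":["slide","turn"]}

```bash
ls; mkdir -p pics; cat > h.py <<'E'
from bench import *
import numpy as np, cv2
def snap(n,f):
    c=capture(n); cv2.imwrite('pics/'+f+'.png',cv2.resize(cv2.cvtColor(c['pixels'],cv2.COLOR_RGB2BGR),(768,576),interpolation=cv2.INTER_CUBIC)); np.save('pics/'+f+'.npy',c,allow_pickle=True); return c
def load(f): return np.load('pics/'+f+'.npy',allow_pickle=True).item()
def ray(c,u,v):
    R,_=cv2.Rodrigues(np.array(c['rvec'],float)); t=np.array(c['tvec'],float).reshape(3)
    p=cv2.undistortPoints(np.array([[[u,v]]],float),np.array(c['camera_matrix'],float),None).reshape(2)
    return -R.T@t, R.T@np.array([p[0],p[1],1.])
def onz(c,u,v,z):
    o,d=ray(c,u,v); return o+d*(z-o[2])/d[2]
def proj(c,P):
    return cv2.projectPoints(np.array(P,float).reshape(-1,3),np.array(c['rvec'],float),np.array(c['tvec'],float),np.array(c['camera_matrix'],float),None)[0].reshape(-1,2)
E
python3 - <<'E'
from h import *
for n in ('side','top','wrist'):
    c=snap(n,n+'0'); print(n,ray(c,256,192))
s=sense(); print(s['t'],s['tcp_rot'],s['tcp_pos'],s['ft_force'],s['grip_width'])
E
```

```text
pics
side (array([0.08993904, 0.9088371 , 0.74560341]), array([ 0.32669903, -0.77533146, -0.54068192]))
top (array([ 0.3354784 , -0.00498155,  1.3782738 ]), array([ 0.14404882, -0.00908465, -0.98962904]))
wrist (array([ 0.20290794, -0.56787856,  0.3731176 ]), array([-0.26942587, -0.05585845, -0.96146274]))
0.15 [[-9.73702855e-01 -3.09589731e-04  2.27821541e-01]
 [-2.27821750e-01  1.20805432e-03 -9.73702106e-01]
 [ 2.62273766e-05 -9.99999222e-01 -1.24681721e-03]] [ 0.13657437 -0.58381167  0.23066659] [ 0.33301432 -0.62868832 -0.31518658] 0.08516211242280117
```

View pics/side0.png

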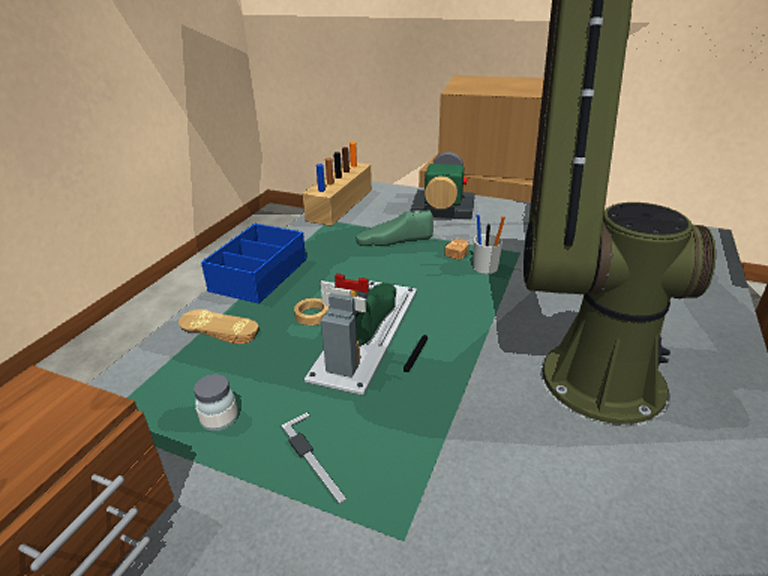

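View pics/top0.png

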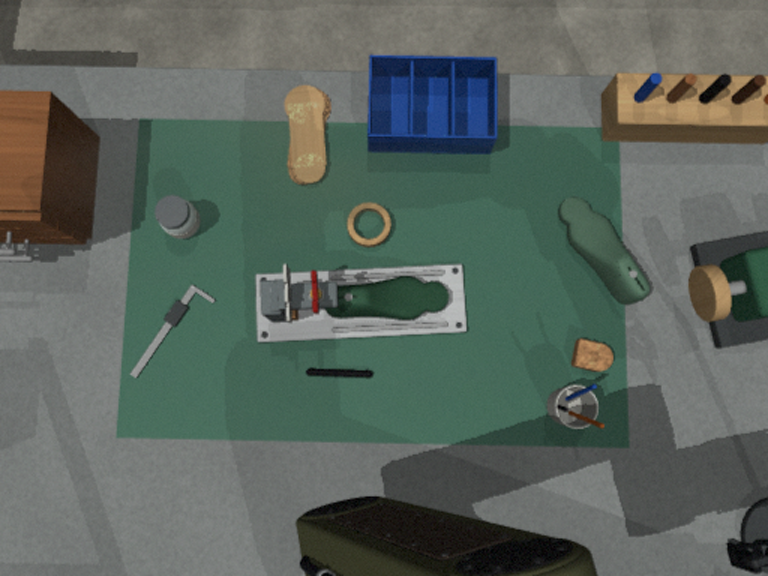

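```bash
python3 - <<'E'
from h import *
c=load('top0'); p=c['pixels'][165:240,160:325]
cv2.imwrite('pics/topz.png',cv2.resize(cv2.cvtColor(p,cv2.COLOR_RGB2BGR),None,fx=4.8,fy=4.8,interpolation=cv2.INTER_CUBIC))
c=load('side0'); p=c['pixels'][175:265,195:285]
cv2.imwrite('pics/sidez.png',cv2.resize(cv2.cvtColor(p,cv2.COLOR_RGB2BGR),None,fx=6.4,fy=6.4,interpolation=cv2.INTER_CUBIC))
E
```

```text
(no output)
```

View pics/topz.png

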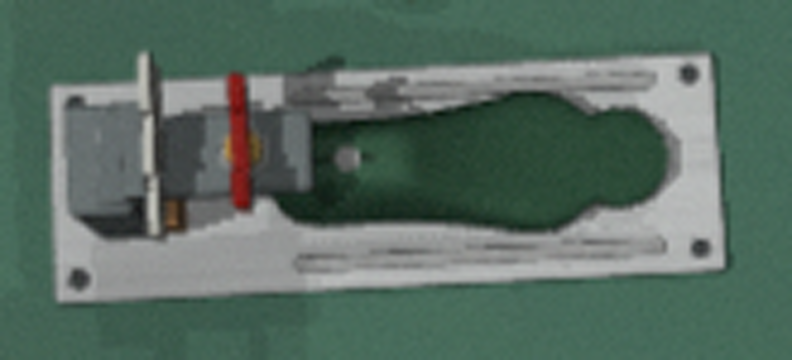

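View pics/sidez.png

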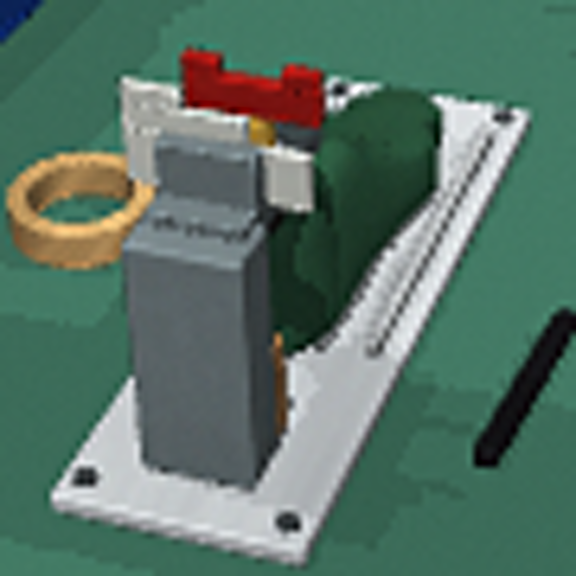

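```bash
python3 - <<'E'
from h import *
c=load('top0')
rgb=c['pixels'].astype(int)
# bed mask: bright greyish largest contour
hsv=cv2.cvtColor(c['pixels'],cv2.COLOR_RGB2HSV)
def z2p(u,v): return (u+.5)/4.8-.5+160,(v+.5)/4.8-.5+165
C=[onz(c,*z2p(u,v),0.012) for u,v in [(52,87),(711,55),(726,268),(58,302)]]
for p in C: print(p.round(4))
print([np.linalg.norm(C[i]-C[(i+1)%4]).round(4) for i in range(4)])
m=np.mean(C,0); yax=(C[0]+C[3]-C[1]-C[2])[:2]; yax/=np.linalg.norm(yax); print('yaw',np.degrees(np.arctan2(-yax[0],yax[1])),'mid',m)
xax=np.array([yax[1],-yax[0]]);
O=m[:2]+0.042*yax; print('O',O,'x',xax,'y',yax)
toL=lambda P:np.array([(P[:2]-O)@xax,(P[:2]-O)@yax])
for n,(u,v),z in [('toe',(668,157),.025),('screw',(348,158),.097),('wingtop',(237,75),.192),('wingbot',(243,208),.192),('jibend',(311,112),.145),('jibend2',(311,190),.145),('gauge',(147,52),.199),('g2',(153,236),.17)]:
    P=onz(c,*z2p(u,v),z); print(n,P.round(4),toL(P).round(4))
# red mask
r=cv2.inRange(hsv,(0,150,80),(8,255,255)); r[:, :180]=0; r[:,230:]=0; r[:170]=0;r[220:]=0
ys,xs=np.nonzero(r);print(len(xs),xs.min(),xs.max(),ys.min(),ys.max())
P=onz(c,xs.mean(),ys.mean(),.186);print('red mean',P,toL(P))
rect=cv2.minAreaRect(np.c_[xs,ys].astype(np.float32));print(rect)
E
```

```text
[0.5563 0.2266 0.012 ]
[ 0.5832 -0.1643  0.012 ]
[ 0.4565 -0.1733  0.012 ]
[0.4289 0.2174 0.012 ]
[np.float64(0.3918), np.float64(0.127), np.float64(0.3917), np.float64(0.1276)]
yaw 3.989197720100559 mid [0.50622509 0.02658746 0.012     ]
O [0.50330321 0.0684857 ] x [0.99757718 0.0695684 ] y [-0.0695684   0.99757718]
toe [ 0.5197 -0.1377  0.025 ] [ 0.002  -0.2069]
screw [0.5059 0.0465 0.097 ] [ 0.0011 -0.0221]
wingtop [0.5353 0.101  0.192 ] [0.0342 0.0302]
wingbot [0.4665 0.0957 0.192 ] [-0.0349  0.0297]
jibend [0.5239 0.065  0.145 ] [ 0.0203 -0.0049]
jibend2 [0.482  0.0638 0.145 ] [-0.0216 -0.0032]
gauge [0.5452 0.1469 0.199 ] [0.0472 0.0754]
g2 [0.4533 0.1438 0.17  ] [-0.0446  0.0787]
90 208 211 181 207
red mean [0.50065066 0.09932907 0.186     ] [-0.0005004   0.03095317]
((209.5, 194.0), (26.0, 3.0), 90.0)
```

```bash
cat >> h.py <<'E'
O=np.array([0.5033,0.0685]); YA=np.array([-0.0696,0.9976]); XA=np.array([0.9976,0.0696])
def W(x,y,z): return np.r_[O+x*XA+y*YA,z]
def L(P): d=np.array(P[:2])-O; return np.r_[d@XA,d@YA,P[2]]
def plan(P):
    s=sense(); R=np.array(s['tcp_rot']); d=R.T@(np.array(P)-np.array(s['tcp_pos'])); print('slide',(d/0.5).round(4))
def st():
    s=sense(); R=np.array(s['tcp_rot'])
    print('t',s['t'],'L mm',(L(s['tcp_pos'])*1000).round(2),'head',np.degrees(np.arctan2(R[1,2],R[0,2])).round(2),'j',np.round(s['joints'],1),'F',np.round(s['ft_force'],2),'T',np.round(s['ft_torque'],3),'w',round(s['grip_width']*1000,1),'jt',np.round(s['joint_torque'],2))
E
python3 - <<'E'
from h import *
c=load('top0')
def z2p(u,v): return (u+.5)/4.8-.5+160,(v+.5)/4.8-.5+165
print('cork',L(onz(c,*z2p(187,215),.070)))
for n,u,v,z in [('cup',575,405,.1),('spare',605,250,.05)]: print(n,onz(c,u/1.5,v/1.5,z))
print(W(0,-.27,.23)); plan(W(0.002,-.27,.23)); st()
E
```

```text
cork [-0.02309281  0.07074178  0.07      ]
cup [ 0.32364763 -0.35048408  0.1       ]
spare [ 0.60807476 -0.4258632   0.05      ]
[ 0.522092 -0.200852  0.23    ]
slide [-0.9292  0.002  -0.5695]
t 0.15 L mm [-411.25 -625.22  230.67] head -76.83 j [-76.8  18.   -2.7  69.3  -0.   90. ] F [ 0.33 -0.63 -0.32] T [0.075 0.006 0.024] w 85.2 jt [-0.000e+00 -5.400e+01  3.401e+01  1.000e-02 -0.000e+00 -0.000e+00]
```

Request:
drive_tool(slide=[[-0.05,0,-0.03],[-0.11,0,-0.07],[-0.18,0,-0.11],[-0.25,0,-0.155],[-0.32,0,-0.2],[-0.39,0,-0.24],[-0.46,0,-0.28],[-0.53,0,-0.325],[-0.6,0,-0.37],[-0.67,0,-0.41],[-0.74,0,-0.455],[-0.81,0,-0.5],[-0.87,0,-0.535],[-0.91,0,-0.56],[-0.93,0,-0.57],[-0.93,0,-0.57]], turn=[0.02,0.04,0.06,0.08,0.1,0.12,0.14,0.16,0.18,0.2,0.204,0.204,0.204,0.204,0.204,0.204], gripper=1, force=40)

```text
t: 1.48
tcp_pos: [0.5259, -0.1992, 0.2308]
tcp_rot: [[-0.997, -0.0, 0.073], [-0.073, 0.0, -0.997], [0.0, -1.0, -0.0]]
ft_force: [0.3, 0.2, 0.3]
grip_width: -0.0003
```

```bash
python3 - <<'E'
from h import *
st(); plan(W(0.002,-.265,.022)); snap('side','side1'); snap('wrist','wrist1')
E
```

```text
t 1.4833 L mm [   3.88 -268.63  230.83] head -85.83 j [-20.8  13.9  -8.1  68.    0.  155.1] F [0.31 0.18 0.34] T [-0.03  -0.026 -0.009] w -0.3 jt [ 1.610e+00 -4.907e+01  3.401e+01  4.000e-02  1.700e-01  2.100e-01]
slide [ 0.0037  0.4177 -0.0071]
```

View pics/wrist1.png

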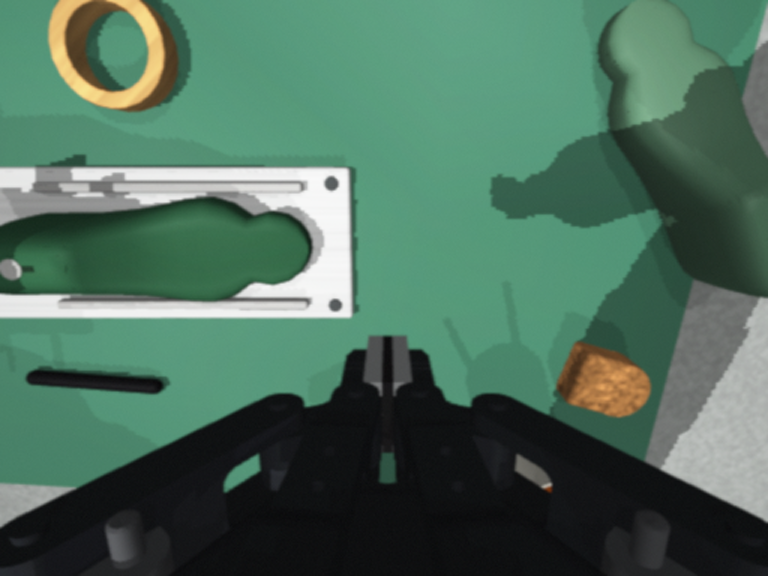

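Request:
drive_tool(slide=[[0.001,0.05,0],[0.002,0.11,0],[0.003,0.17,0],[0.0037,0.23,0],[0.0037,0.29,0],[0.0037,0.34,0],[0.0037,0.38,0],[0.0037,0.405,0],[0.0037,0.4177,0],[0.0037,0.4177,0],[0.0037,0.4177,0]], turn=[0,0,0,0,0,0,0,0,0,0,0])

```text
t: 2.5
tcp_pos: [0.5223, -0.2019, 0.0229]
tcp_rot: [[-0.998, -0.0, 0.068], [-0.068, -0.0, -0.998], [0.0, -1.0, 0.0]]
ft_force: [-0.2, -0.5, 0.1]
grip_width: 0.0004
```

```bash
python3 - <<'E'
from h import *
st(); snap('wrist','wrist2');c=snap('side','side2')
p=c['pixels'][155:265,195:320]
cv2.imwrite('pics/side2z.png',cv2.resize(cv2.cvtColor(p,cv2.COLOR_RGB2BGR),None,fx=5,fy=5,interpolation=cv2.INTER_CUBIC))
E
```

```text
t 2.5 L mm [ 1.0000e-01 -2.7104e+02  2.2880e+01] head -86.1 j [-21.1  23.4 -24.3  42.2  -0.  155. ] F [-0.23 -0.46  0.13] T [-0.021  0.063 -0.063] w 0.4 jt [-1.100e-01 -5.180e+01  2.641e+01 -1.000e-02 -1.000e-02 -0.000e+00]
```

View pics/wrist2.png

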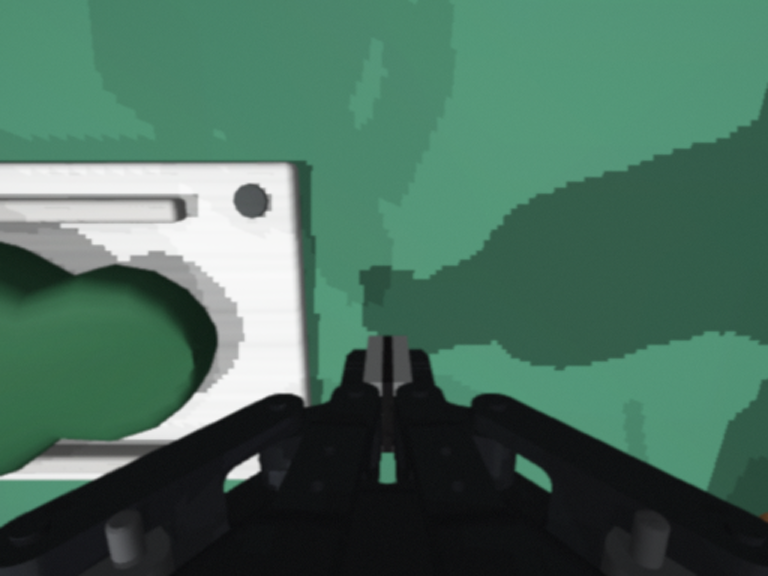

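Request:
drive_tool(slide=[[0,0,-0.02],[0,0,-0.04],[0,0,-0.06],[0,0,-0.07],[0,0,-0.076],[0,0,-0.082],[0,0,-0.088],[0,0,-0.094],[0,0,-0.1],[0,0,-0.106],[0,0,-0.112],[0,0,-0.118],[0,0,-0.124],[0,0,-0.13],[0,0,-0.134],[0,0,-0.136],[0,0,-0.136]], turn=[0,0,0,0,0,0,0,0,0,0,0,0,0,0,0,0,0])

```text
t: 4.02
tcp_pos: [0.5179, -0.1327, 0.0224]
tcp_rot: [[-0.998, -0.0, 0.07], [-0.07, 0.0, -0.998], [0.0, -1.0, -0.0]]
ft_force: [-0.6, -0.7, -0.9]
grip_width: 0.0001
```

```bash
python3 - <<'E'
from h import *
st(); snap('wrist','wrist3');c=snap('top','top3')
p=c['pixels'][165:240,160:325]
cv2.imwrite('pics/top3z.png',cv2.resize(cv2.cvtColor(p,cv2.COLOR_RGB2BGR),None,fx=4.8,fy=4.8,interpolation=cv2.INTER_CUBIC))
E
```

```text
t 4.0167 L mm [   0.58 -201.77   22.45] head -85.99 j [-14.4  21.2 -27.9  40.9   0.  161.6] F [-0.64 -0.68 -0.9 ] T [-0.227 -0.05  -0.034] w 0.1 jt [ 7.700e-01 -5.025e+01  2.655e+01  1.800e-01  3.800e-01  2.000e-02]
```

View pics/wrist3.png

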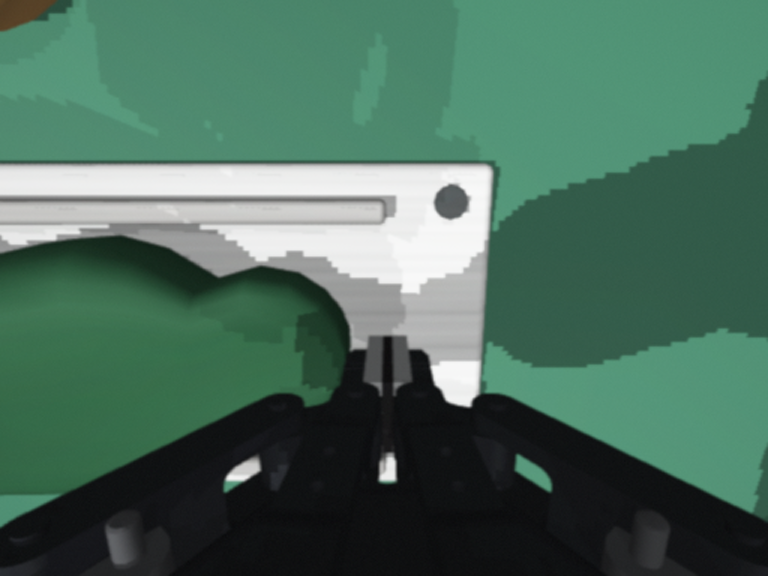

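View pics/top3z.png

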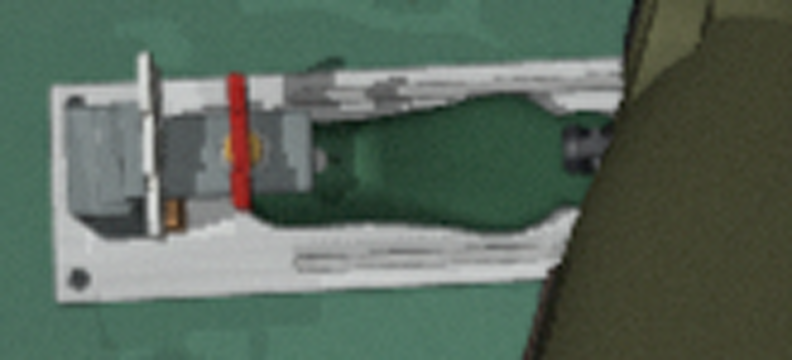

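Request:
drive_tool(slide=[[0,0,-0.003],[0,0,-0.006],[0,0,-0.009],[0,0,-0.012],[0,0,-0.015],[0,0,-0.018],[0,0,-0.021],[0,0,-0.024],[0,0,-0.027],[0,0,-0.03],[0,0,-0.033],[0,0,-0.035],[0,0,-0.037],[0,0,-0.038],[0,0,-0.038]], turn=[0,0,0,0,0,0,0,0,0,0,0,0,0,0,0])

```text
t: 5.37
tcp_pos: [0.5166, -0.1139, 0.0225]
tcp_rot: [[-0.998, -0.0, 0.07], [-0.07, 0.0, -0.998], [0.0, -1.0, -0.0]]
ft_force: [-0.2, -1.4, -0.7]
grip_width: -0.0005
```

```bash
python3 - <<'E'
from h import *
st();c=snap('top','top4')
p=c['pixels'][165:240,160:325]
cv2.imwrite('pics/top4z.png',cv2.resize(cv2.cvtColor(p,cv2.COLOR_RGB2BGR),None,fx=4.8,fy=4.8,interpolation=cv2.INTER_CUBIC))
c=snap('side','side4')
p=c['pixels'][155:265,195:320]
cv2.imwrite('pics/side4z.png',cv2.resize(cv2.cvtColor(p,cv2.COLOR_RGB2BGR),None,fx=6,fy=5,interpolation=cv2.INTER_CUBIC))
E
```

```text
t 5.3667 L mm [   0.58 -182.93   22.45] head -86.0 j [-12.4  20.7 -28.7  40.6   0.  163.6] F [-0.23 -1.4  -0.69] T [-0.397 -0.063  0.019] w -0.5 jt [  1.   -49.61  26.39   0.24   0.56   0.  ]
```

View pics/top4z.png

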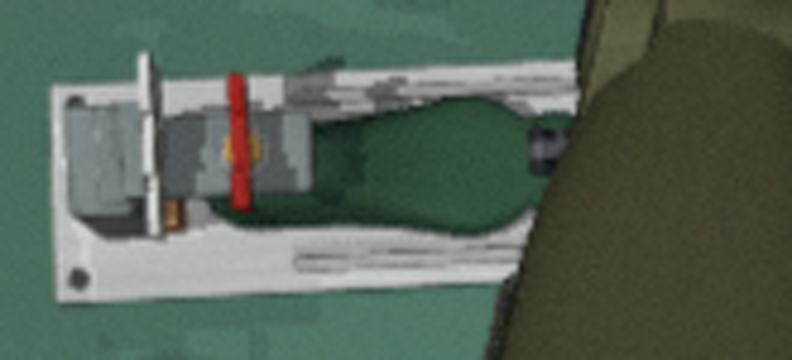

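View pics/side4z.png

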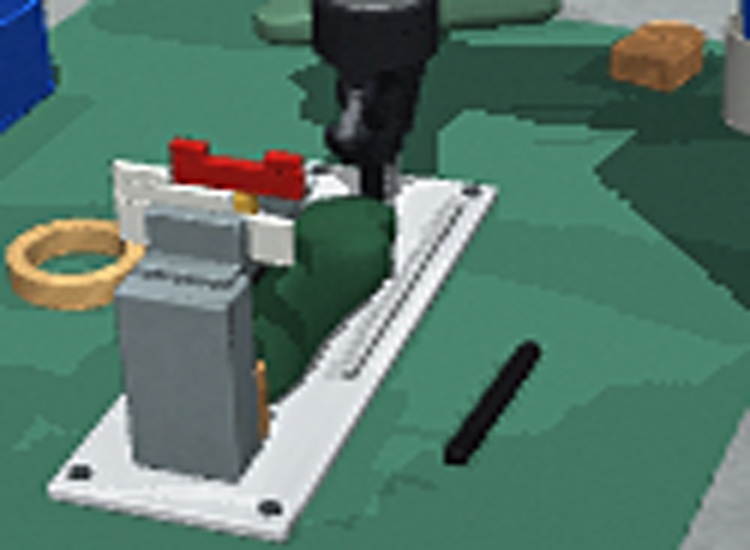

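Request:
drive_tool(slide=[[0,0,-0.001],[0,0,-0.002],[0,0,-0.003],[0,0,-0.004],[0,0,-0.005],[0,0,-0.006],[0,0,-0.007],[0,0,-0.008],[0,0,-0.008]], turn=[0,0,0,0,0,0,0,0,0])

```text
t: 6.22
tcp_pos: [0.5164, -0.11, 0.0224]
tcp_rot: [[-0.998, -0.0, 0.07], [-0.07, 0.0, -0.998], [-0.0, -1.0, -0.0]]
ft_force: [0.7, -1.7, -0.2]
grip_width: 0.0001
```

Request:
drive_tool(slide=[[0,0,-0.001],[0,0,-0.002],[0,0,-0.003],[0,0,-0.004],[0,0,-0.004]], turn=[0,0,0,0,0])

```text
t: 6.63
tcp_pos: [0.5162, -0.108, 0.0224]
tcp_rot: [[-0.998, 0.0, 0.07], [-0.07, 0.0, -0.998], [-0.0, -1.0, -0.0]]
ft_force: [0.1, -2.8, -0.5]
grip_width: 0.0003
```

Request:
drive_tool(slide=[[0,0,-0.001],[0,0,-0.002],[0,0,-0.002]], turn=[0,0,0])

```text
t: 6.88
tcp_pos: [0.5161, -0.1071, 0.0225]
tcp_rot: [[-0.998, 0.0, 0.07], [-0.07, 0.0, -0.998], [-0.0, -1.0, -0.0]]
ft_force: [0.5, -2.0, 0.2]
grip_width: 0.0003
```

Request:
drive_tool(slide=[[0,0,-0.001],[0,0,-0.002],[0,0,-0.002]], turn=[0,0,0])

```text
t: 7.13
tcp_pos: [0.5161, -0.106, 0.0225]
tcp_rot: [[-0.998, 0.0, 0.07], [-0.07, 0.0, -0.998], [-0.0, -1.0, -0.0]]
ft_force: [0.0, -2.1, -0.2]
grip_width: -0.0001
```

Request:
drive_tool(slide=[[0,0,-0.001],[0,0,-0.002],[0,0,-0.002]], turn=[0,0,0])

```text
t: 7.38
tcp_pos: [0.516, -0.1051, 0.0224]
tcp_rot: [[-0.998, 0.0, 0.07], [-0.07, 0.0, -0.998], [-0.0, -1.0, -0.0]]
ft_force: [0.5, -2.7, -1.1]
grip_width: -0.0002
```

Request:
drive_tool(slide=[[0,0,-0.001],[0,0,-0.002],[0,0,-0.002]], turn=[0,0,0])

```text
t: 7.63
tcp_pos: [0.5159, -0.104, 0.0224]
tcp_rot: [[-0.998, -0.0, 0.07], [-0.07, 0.0, -0.998], [0.0, -1.0, -0.0]]
ft_force: [-0.3, -3.2, -0.8]
grip_width: -0.0001
```

Request:
drive_tool(slide=[[0,0,-0.001],[0,0,-0.002],[0,0,-0.002]], turn=[0,0,0])

```text
t: 7.88
tcp_pos: [0.5158, -0.1032, 0.0224]
tcp_rot: [[-0.998, -0.0, 0.07], [-0.07, -0.0, -0.998], [0.0, -1.0, 0.0]]
ft_force: [0.2, -2.6, -0.6]
grip_width: 0.0001
```

Request:
drive_tool(slide=[[0,0,-0.001],[0,0,-0.002],[0,0,-0.002]], turn=[0,0,0])

```text
t: 8.13
tcp_pos: [0.5159, -0.103, 0.0225]
tcp_rot: [[-0.998, 0.0, 0.069], [-0.069, -0.002, -0.998], [0.0, -1.0, 0.002]]
ft_force: [0.2, -5.8, -0.8]
grip_width: -0.0001
```

Request:
drive_tool(slide=[[0,0,-0.001],[0,0,-0.001],[0,0,-0.001]], turn=[0,0,0])

```text
t: 8.38
tcp_pos: [0.5159, -0.103, 0.0225]
tcp_rot: [[-0.998, 0.0, 0.069], [-0.069, -0.003, -0.998], [0.0, -1.0, 0.003]]
ft_force: [0.1, -8.0, -0.9]
grip_width: -0.0001
```

```bash
python3 - <<'E'
from h import *
st();c=snap('side','side5')
p=c['pixels'][205:265,200:260]
cv2.imwrite('pics/side5z.png',cv2.resize(cv2.cvtColor(p,cv2.COLOR_RGB2BGR),None,fx=9,fy=9,interpolation=cv2.INTER_CUBIC))
E
```

```text
t 8.3833 L mm [   0.64 -171.94   22.52] head -86.05 j [-11.2  20.4 -29.1  40.4  -0.2 164.9] F [ 0.1  -7.97 -0.87] T [-1.516 -0.054 -0.074] w -0.1 jt [ 3.660e+00 -4.946e+01  2.582e+01  7.700e-01  2.180e+00 -3.000e-02]
```

View pics/side5z.png

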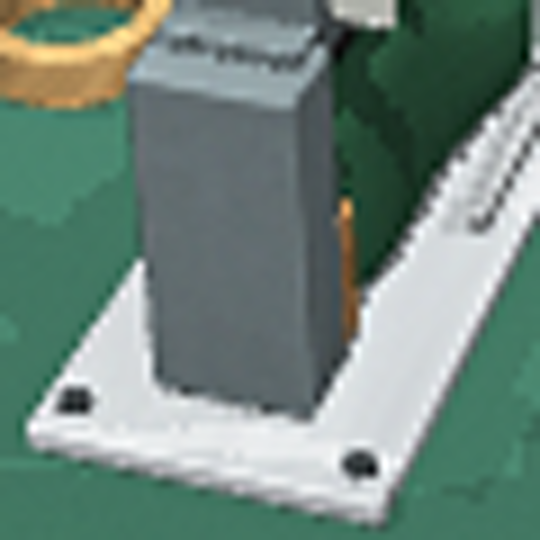

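Request:
drive_tool(slide=[[0,0,0.005],[0,0,0.015],[0,0,0.035],[0,0,0.06],[0,-0.03,0.08],[0,-0.08,0.1],[0,-0.15,0.11],[0,-0.22,0.11],[0,-0.29,0.11],[0,-0.36,0.11],[0,-0.43,0.11],[0,-0.48,0.11],[0,-0.5,0.11],[0,-0.5,0.11]], turn=[0,0,0,0,0,0,0,-0.12,-0.26,-0.41,-0.56,-0.71,-0.86,-1], gripper=0.65)

```text
t: 9.6
tcp_pos: [0.5212, -0.1565, 0.276]
tcp_rot: [[-0.652, 0.005, 0.759], [-0.759, 0.0, -0.652], [-0.004, -1.0, 0.004]]
ft_force: [-0.0, -0.3, -0.1]
grip_width: 0.0298
```

Request:
drive_tool(slide=[[0,0,0],[0,0,0],[0,0,0],[0,0,0],[0,0,0],[0,0,0],[0,0,0],[0,0,0]], turn=[-0.15,-0.3,-0.45,-0.6,-0.75,-0.9,-1,-1])

```text
t: 10.27
tcp_pos: [0.5194, -0.156, 0.2722]
tcp_rot: [[0.072, -0.0, 0.997], [-0.997, 0.002, 0.072], [-0.002, -1.0, -0.0]]
ft_force: [0.0, 0.2, 0.5]
grip_width: 0.0301
```

Request:
drive_tool(slide=[[0,0,0],[0,0,0],[0,0,0],[0,0,0],[0,0,0],[0,0,0],[0,0,0],[0,0,0]], turn=[-0.15,-0.3,-0.45,-0.6,-0.75,-0.9,-1,-1])

```text
t: 10.93
tcp_pos: [0.5195, -0.1562, 0.2723]
tcp_rot: [[0.754, -0.0, 0.656], [-0.656, 0.001, 0.754], [-0.001, -1.0, 0.001]]
ft_force: [-0.8, 0.7, -0.2]
grip_width: 0.0296
```

Request:
drive_tool(slide=[[0,0,0],[0,0,0],[0,0,0],[0,0,0],[0,0,0],[0,0,0],[0,0,0],[0,0,0]], turn=[-0.15,-0.3,-0.45,-0.6,-0.75,-0.9,-1,-1])

```text
t: 11.6
tcp_pos: [0.5195, -0.1563, 0.2724]
tcp_rot: [[0.998, -0.0, -0.068], [0.068, 0.001, 0.998], [-0.0, -1.0, 0.001]]
ft_force: [0.4, -0.5, 0.9]
grip_width: 0.0298
```

```bash
python3 - <<'E'
from h import *
st(); plan(W(0,0.03,.27));
for n in('top','wrist'):
  c=snap(n,n+'6')
p=load('top6')['pixels'][165:240,160:325]
cv2.imwrite('pics/top6z.png',cv2.resize(cv2.cvtColor(p,cv2.COLOR_RGB2BGR),None,fx=4.8,fy=4.8,interpolation=cv2.INTER_CUBIC))
E
```

```text
t 11.6 L mm [   0.52 -225.38  272.36] head 93.89 j [-16.8  11.   -6.4  72.6   0.  -20.7] F [ 0.36 -0.52  0.89] T [ 0.016  0.058 -0.039] w 29.8 jt [  0.   -46.66  34.33   0.     0.    -0.85]
slide [-0.002   0.0051  0.5107]
```

View pics/top6z.png

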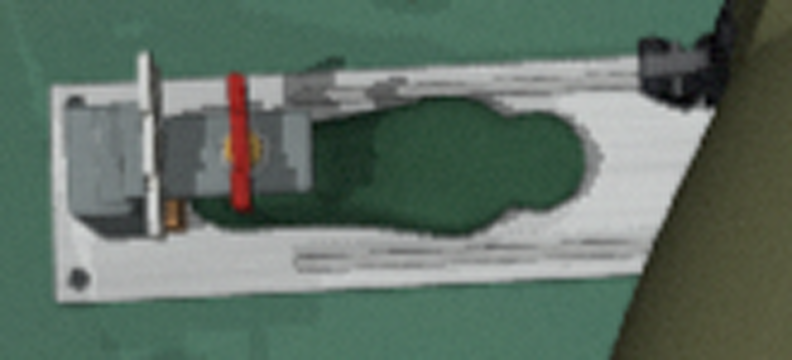

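View pics/wrist6.png

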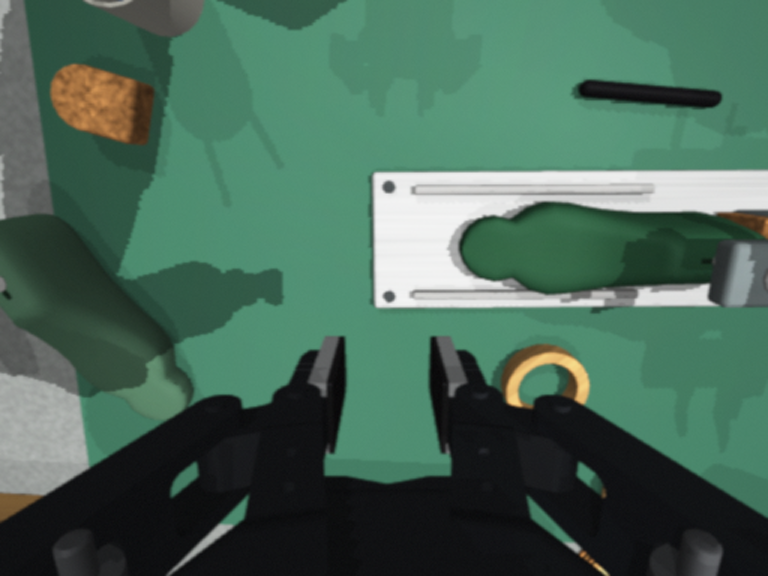

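Request:
drive_tool(slide=[[0,0,0.03],[0,0,0.08],[0,0,0.13],[0,0,0.19],[0,0,0.25],[0,0,0.31],[0,0,0.37],[0,0,0.43],[0,0,0.475],[-0.002,0.005,0.5],[-0.002,0.005,0.51],[-0.002,0.005,0.51],[-0.002,0.005,0.51]], turn=[0,0,0,0,0,0,0,0,0,0,0,0,0])

```text
t: 12.78
tcp_pos: [0.5009, 0.0971, 0.2698]
tcp_rot: [[0.998, -0.0, -0.068], [0.068, -0.001, 0.998], [-0.0, -1.0, -0.001]]
ft_force: [-0.4, 0.6, -0.3]
grip_width: 0.0297
```

```bash
python3 - <<'E'
from h import *
st(); c=snap('wrist','wrist7'); print(proj(c,[W(-.035,.03,.192),W(.035,.03,.192),W(0,.03,.183),W(0,.03,.165),W(0,.073,.2)])*1.5)
hsv=cv2.cvtColor(c['pixels'],cv2.COLOR_RGB2HSV)
r=cv2.inRange(hsv,(0,150,60),(8,255,255)); ys,xs=np.nonzero(r); print(cv2.boundingRect(r))
c=snap('side','side7')
p=c['pixels'][130:240,180:305]
cv2.imwrite('pics/side7z.png',cv2.resize(cv2.cvtColor(p,cv2.COLOR_RGB2BGR),None,fx=5,fy=5,interpolation=cv2.INTER_CUBIC))
E
```

```text
t 12.7833 L mm [ -0.45  28.68 269.84] head 93.92 j [ 11.    7.5 -10.9  71.6  -0.    7.1] F [-0.45  0.55 -0.31] T [0.003 0.013 0.068] w 29.7 jt [ 8.60e-01 -4.26e+01  3.42e+01 -1.00e-02  6.00e-02  3.00e-02]
[[388.75822035 230.09619022]
 [388.69068259 355.95463576]
 [388.69140655 290.84402836]
 [388.6344725  282.37468935]
 [472.20253614 300.06059744]]
(256, 154, 12, 87)
```

View pics/wrist7.png

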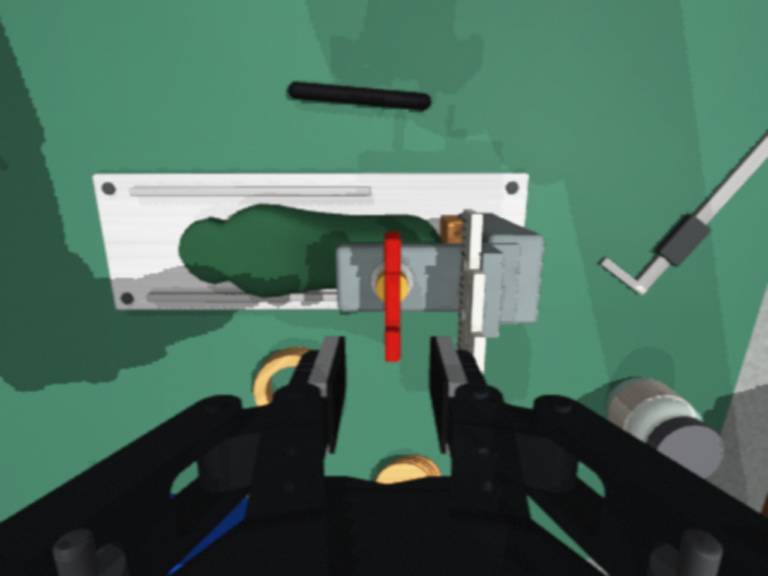

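View pics/side7z.png

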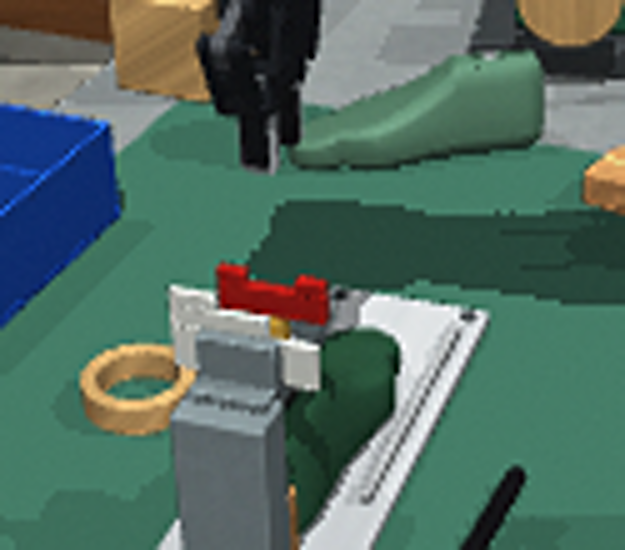

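Request:
drive_tool(slide=[[0.0015,0.02,0.005],[0.0015,0.05,0.005],[0.0015,0.08,0.005],[0.0015,0.105,0.005],[0.0015,0.12,0.005],[0.0015,0.12,0.005],[0.0015,0.12,0.005]], turn=[0,0,0,0,0,0,0], gripper=0.79)

```text
t: 13.47
tcp_pos: [0.5013, 0.0999, 0.2096]
tcp_rot: [[0.998, -0.001, -0.069], [0.069, -0.0, 0.998], [-0.001, -1.0, -0.0]]
ft_force: [-0.0, -0.1, 0.4]
grip_width: 0.0178
```

```bash
python3 - <<'E'
from h import *
st(); c=snap('wrist','wrist8'); 
c=snap('side','side8')
p=c['pixels'][130:240,180:305]
cv2.imwrite('pics/side8z.png',cv2.resize(cv2.cvtColor(p,cv2.COLOR_RGB2BGR),None,fx=5,fy=5,interpolation=cv2.INTER_CUBIC))
print('tcp px zoom',(proj(c,[sense()['tcp_pos'],W(0,.031,.25),W(0,.031,.283)])-[180,130])*5)
E
```

```text
t 13.4667 L mm [1.5000e-01 3.1470e+01 2.0963e+02] head 93.94 j [ 11.3   9.1 -17.   64.   -0.    7.3] F [-0.05 -0.13  0.44] T [-0.003 -0.025  0.011] w 17.8 jt [-4.000e-02 -4.254e+01  3.236e+01 -9.000e-02 -0.000e+00  0.000e+00]
tcp px zoom [[268.5509828  245.96351117]
 [267.0957624  187.49404726]
 [264.28488238 136.97907739]]
```

View pics/wrist8.png

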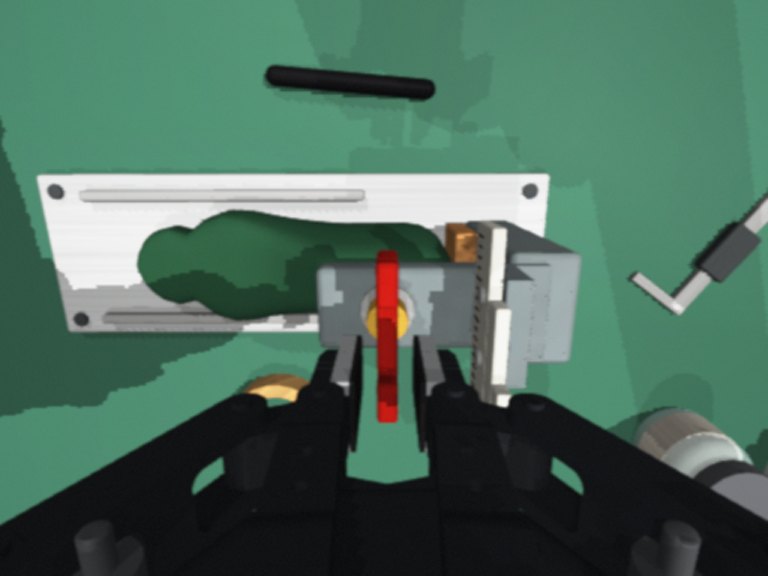

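View pics/side8z.png

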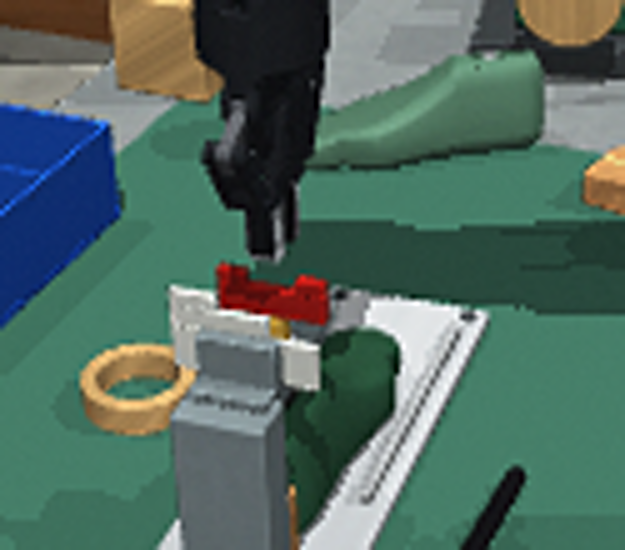

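```bash
python3 - <<'E'
from h import *
c=load('wrist8')
for z in (.245,.255,.265,.275): print(z,[L(onz(c,u/1.5,v/1.5,z)).round(4)[:2] for u,v in [(550,400),(230,400),(470,390)]])
E
```

```text
0.245 [array([-0.0034,  0.0774]), array([-0.0034, -0.0116]), array([-0.0065,  0.055 ])]
0.255 [array([-0.0093,  0.0732]), array([-0.0092, -0.0075]), array([-0.012 ,  0.0529])]
0.265 [array([-0.0151,  0.069 ]), array([-0.0151, -0.0034]), array([-0.0176,  0.0508])]
0.275 [array([-0.021 ,  0.0647]), array([-0.0209,  0.0007]), array([-0.0232,  0.0486])]
```

Request:
drive_tool(slide=[[0,0.01,0],[0,0.022,0],[0,0.034,0],[0,0.046,0],[0,0.057,0],[0,0.067,0],[0,0.074,0],[0,0.079,0],[0,0.082,0],[0,0.083,0],[0,0.083,0]], turn=[0,0,0,0,0,0,0,0,0,0,0])

```text
t: 14.48
tcp_pos: [0.5015, 0.1003, 0.1685]
tcp_rot: [[0.998, 0.0, -0.07], [0.07, 0.0, 0.998], [0.0, -1.0, -0.0]]
ft_force: [0.3, 0.5, -0.1]
grip_width: 0.0178
```

```bash
python3 - <<'E'
from h import *
st(); c=snap('wrist','wrist9'); 
c=snap('side','side9')
p=c['pixels'][130:240,180:305]
cv2.imwrite('pics/side9z.png',cv2.resize(cv2.cvtColor(p,cv2.COLOR_RGB2BGR),None,fx=5,fy=5,interpolation=cv2.INTER_CUBIC))
E
```

```text
t 14.4833 L mm [  0.42  31.89 168.49] head 93.99 j [ 11.3  10.5 -20.7  58.7  -0.    7.3] F [ 0.29  0.49 -0.15] T [0.01  0.041 0.013] w 17.8 jt [ 0.000e+00 -4.386e+01  3.209e+01 -4.000e-02 -0.000e+00 -0.000e+00]
```

View pics/wrist9.png

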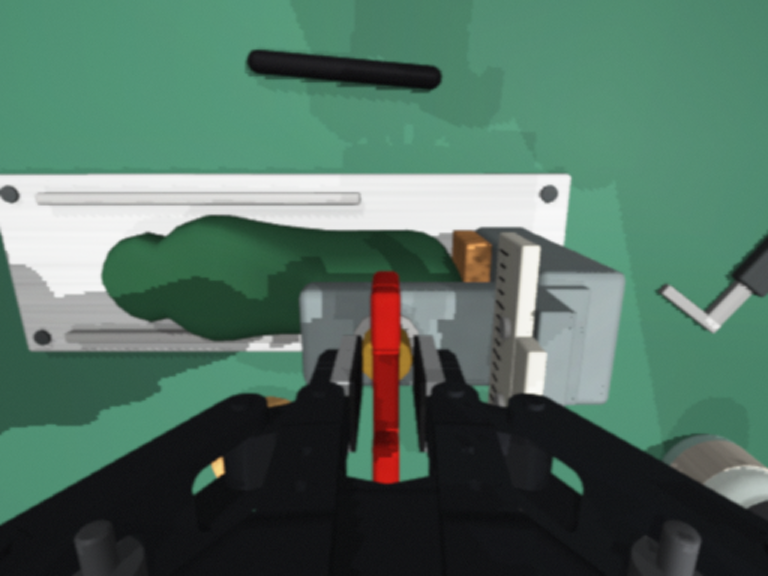

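View pics/side9z.png

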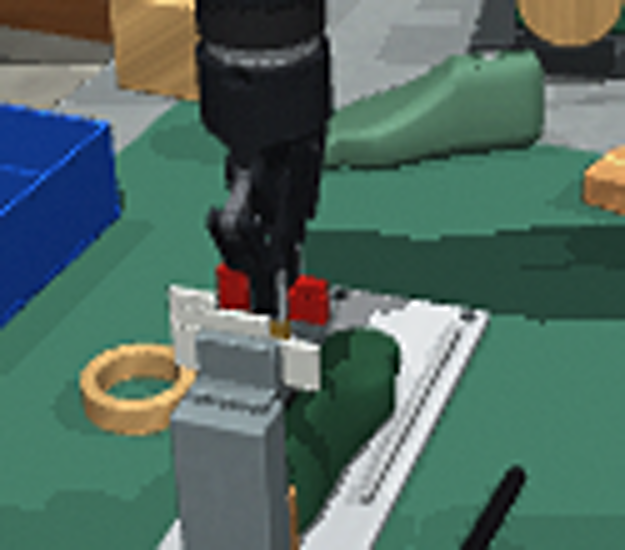

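Request:
drive_tool(slide=[[0,0,0],[0,0,0],[0,0,0],[0,0,0],[0,0,0],[0,0,0]], turn=[0,0,0,0,0,0], gripper=1, force=40)

```text
t: 15.08
tcp_pos: [0.5017, 0.0999, 0.1689]
tcp_rot: [[0.998, 0.001, -0.069], [0.069, -0.001, 0.998], [0.001, -1.0, -0.001]]
ft_force: [-0.7, -5.0, 5.0]
grip_width: 0.0075
```

```bash
python3 - <<'E'
from h import *
st()
E
```

```text
t 15.0833 L mm [  0.6   31.43 168.86] head 93.97 j [ 11.3  10.5 -20.7  58.7  -0.1   7.3] F [-0.66 -4.96  4.96] T [-0.945  0.184  0.092] w 7.5 jt [ 2.050e+00 -4.140e+01  3.098e+01 -7.600e-01  1.290e+00  3.000e-02]
```

Request:
drive_tool(slide=[[0,-0.0005,-0.0015],[0,-0.0005,-0.0015],[0,-0.0005,-0.0015]], turn=[0.05,0.1,0.15])

```text
t: 15.33
tcp_pos: [0.5017, 0.1001, 0.1689]
tcp_rot: [[0.999, 0.0, 0.049], [-0.049, 0.001, 0.999], [0.0, -1.0, 0.001]]
ft_force: [-1.1, -0.1, 2.2]
grip_width: 0.0079
```

```bash
python3 - <<'E'
from h import *
st()
E
```

```text
t 15.3333 L mm [  0.58  31.66 168.87] head 87.16 j [ 11.2  10.5 -20.7  58.7   0.1  14.1] F [-1.06 -0.13  2.2 ] T [-0.202  0.055  0.244] w 7.9 jt [ 3.000e-02 -4.248e+01  3.118e+01 -1.700e-01  2.000e-01 -2.400e-01]
```

Request:
drive_tool(slide=[[0,0,0],[0,0,0],[0,0,0],[0,0,0]], turn=[0.05,0.1,0.15,0.2])

```text
t: 15.67
tcp_pos: [0.5017, 0.1006, 0.1689]
tcp_rot: [[0.979, 0.0, 0.205], [-0.205, 0.002, 0.979], [0.0, -1.0, 0.002]]
ft_force: [0.0, 1.4, 3.0]
grip_width: 0.0077
```

```bash
python3 -c "
from h import *
st()"
```

```text
t 15.6667 L mm [  0.68  32.08 168.88] head 78.18 j [ 11.3  10.5 -20.7  58.7   0.1  23.1] F [0.01 1.41 3.02] T [ 0.175 -0.034  0.282] w 7.7 jt [ -0.58 -42.65  31.07   0.05  -0.2   -0.23]
```

Request:
drive_tool(slide=[[0,0,0],[0,0,0],[0,0,0],[0,0,0]], turn=[0.05,0.1,0.15,0.2])

```text
t: 16.0
tcp_pos: [0.5019, 0.101, 0.1689]
tcp_rot: [[0.935, 0.001, 0.355], [-0.355, 0.003, 0.935], [-0.0, -1.0, 0.003]]
ft_force: [0.6, 2.1, 1.7]
grip_width: 0.0077
```

```bash
python3 -c "
from h import *
st()"
```

```text
t 16.0 L mm [  0.82  32.49 168.88] head 69.19 j [ 11.3  10.5 -20.7  58.7   0.2  32.1] F [0.62 2.14 1.66] T [ 0.445 -0.092  0.226] w 7.7 jt [ -1.21 -42.9   30.9    0.36  -0.58  -0.23]
```

Request:
drive_tool(slide=[[0,0,0],[0,0,0],[0,0,0]], turn=[0.05,0.1,0.15])

```text
t: 16.25
tcp_pos: [0.502, 0.1013, 0.1689]
tcp_rot: [[0.887, 0.001, 0.462], [-0.462, 0.004, 0.887], [-0.001, -1.0, 0.004]]
ft_force: [0.6, 2.8, 1.0]
grip_width: 0.0077
```

```bash
python3 -c "
from h import *
st()"
```

```text
t 16.25 L mm [  0.99  32.78 168.88] head 62.45 j [ 11.3  10.5 -20.7  58.7   0.2  38.8] F [0.63 2.79 1.01] T [ 0.628 -0.16   0.213] w 7.7 jt [ -1.65 -43.14  30.75   0.65  -0.84  -0.22]
```

Request:
drive_tool(slide=[[0,0,0],[0,0,0],[0,0,0]], turn=[0.05,0.1,0.15])

```text
t: 16.5
tcp_pos: [0.5022, 0.1015, 0.1689]
tcp_rot: [[0.826, 0.001, 0.563], [-0.563, 0.004, 0.826], [-0.001, -1.0, 0.004]]
ft_force: [1.0, 5.0, 1.0]
grip_width: 0.0075
```

```bash
python3 -c "
from h import *
st()"
```

```text
t 16.5 L mm [  1.16  33.04 168.88] head 55.72 j [ 11.3  10.5 -20.7  58.7   0.2  45.6] F [1.03 4.98 0.97] T [ 0.792 -0.365  0.26 ] w 7.5 jt [ -2.04 -43.41  30.58   0.99  -1.08  -0.22]
```

Request:
drive_tool(slide=[[-0.0005,0,0.001],[-0.001,0,0.002],[-0.001,0,0.0025]], turn=[0.05,0.1,0.15])

```text
t: 16.75
tcp_pos: [0.5024, 0.1019, 0.1689]
tcp_rot: [[0.754, 0.001, 0.657], [-0.657, 0.002, 0.754], [-0.0, -1.0, 0.002]]
ft_force: [0.4, -1.0, 2.7]
grip_width: 0.0076
```

```bash
python3 -c "
from h import *
st()"
```

```text
t 16.75 L mm [  1.43  33.37 168.88] head 48.94 j [ 11.4  10.6 -20.6  58.7   0.1  52.5] F [ 0.4  -1.02  2.72] T [-0.039 -0.221  0.299] w 7.6 jt [ -0.14 -43.01  30.87   0.39   0.08  -0.22]
```

Request:
drive_tool(slide=[[0,0,0],[0,0,0.0005],[0,0,0.0005]], turn=[0.05,0.1,0.15])

```text
t: 17.0
tcp_pos: [0.5026, 0.1021, 0.1689]
tcp_rot: [[0.672, 0.001, 0.741], [-0.741, 0.002, 0.672], [-0.001, -1.0, 0.002]]
ft_force: [1.8, 0.6, 1.9]
grip_width: 0.0081
```

```bash
python3 -c "
from h import *
st()"
```

```text
t 17.0 L mm [  1.64  33.6  168.87] head 42.19 j [ 11.4  10.6 -20.6  58.7   0.1  59.2] F [1.79 0.55 1.93] T [ 0.147 -0.322  0.335] w 8.1 jt [ -0.49 -43.25  30.74   0.72  -0.09  -0.15]
```

Request:
drive_tool(slide=[[0,0,0],[0,0,0.0005]], turn=[0.04,0.08])

```text
t: 17.17
tcp_pos: [0.5028, 0.1022, 0.1689]
tcp_rot: [[0.624, 0.001, 0.781], [-0.781, 0.002, 0.624], [-0.001, -1.0, 0.002]]
ft_force: [1.1, 0.4, 1.5]
grip_width: 0.0077
```

```bash
python3 -c "
from h import *
st()"
```

```text
t 17.1667 L mm [  1.84  33.68 168.89] head 38.62 j [ 11.4  10.6 -20.6  58.7   0.1  62.8] F [1.08 0.39 1.51] T [ 0.036 -0.21   0.359] w 7.7 jt [-3.600e-01 -4.308e+01  3.086e+01  3.800e-01  5.000e-02 -3.000e-02]
```

Request:
drive_tool(slide=[[0,0,0],[0,0,0.0005]], turn=[0.04,0.08])

```text
t: 17.33
tcp_pos: [0.5029, 0.1024, 0.1689]
tcp_rot: [[0.574, 0.001, 0.819], [-0.819, 0.002, 0.574], [-0.001, -1.0, 0.002]]
ft_force: [0.9, 0.9, 2.4]
grip_width: 0.0078
```

```bash
python3 -c "
from h import *
st()"
```

```text
t 17.3333 L mm [  1.99  33.8  168.87] head 35.02 j [ 11.4  10.6 -20.6  58.7   0.1  66.4] F [0.88 0.91 2.43] T [-0.036 -0.143  0.407] w 7.8 jt [-3.300e-01 -4.302e+01  3.091e+01  2.900e-01  8.000e-02 -1.000e-02]
```

Request:
drive_tool(slide=[[0,0,0],[0,0,0],[0,0,0],[0,0,0]], turn=[0,0,0,0], gripper=0.79)

```text
t: 17.67
tcp_pos: [0.5021, 0.1015, 0.1685]
tcp_rot: [[0.575, -0.001, 0.818], [-0.818, 0.0, 0.575], [-0.001, -1.0, -0.0]]
ft_force: [-0.0, 0.1, -0.0]
grip_width: 0.0183
```

```bash
python3 -c "
from h import *
st(); snap('wrist','wrist10')"
```

```text
t 17.6667 L mm [  1.11  33.04 168.48] head 35.07 j [ 11.4  10.6 -20.6  58.8   0.   66.4] F [-0.01  0.1  -0.04] T [-0.016  0.022  0.006] w 18.3 jt [ 3.000e-02 -4.416e+01  3.223e+01  0.000e+00  1.000e-02 -0.000e+00]
```

View pics/wrist10.png

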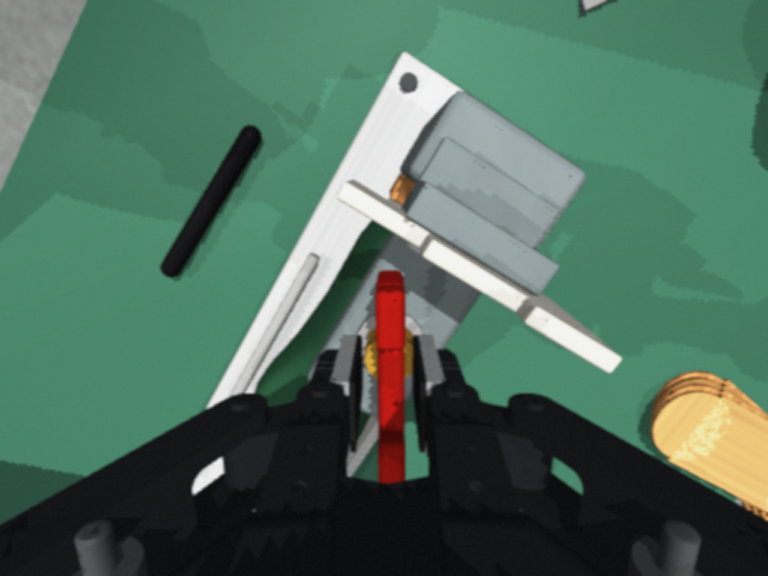

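Request:
drive_tool(slide=[[0,-0.005,0],[0,-0.015,0],[0,-0.03,0],[0,-0.05,0],[0,-0.08,0],[0,-0.12,0],[0,-0.16,0],[0,-0.2,0],[0,-0.23,0],[0,-0.24,0],[0,-0.24,0]], turn=[0,0,0,0,0,0,0,0,0,0,0])

```text
t: 18.63
tcp_pos: [0.5034, 0.1016, 0.2909]
tcp_rot: [[0.574, 0.004, 0.819], [-0.819, 0.001, 0.574], [0.001, -1.0, 0.003]]
ft_force: [-0.0, -0.6, 0.5]
grip_width: 0.0179
```

```bash
python3 -c "
from h import *
st(); snap('wrist','wrist11');c=snap('side','side11')
p=c['pixels'][130:265,180:305]
cv2.imwrite('pics/side11z.png',cv2.resize(cv2.cvtColor(p,cv2.COLOR_RGB2BGR),None,fx=4.4,fy=4.4,interpolation=cv2.INTER_CUBIC))
snap('top','top11')"
```

```text
t 18.6333 L mm [  2.38  33.01 290.86] head 35.04 j [11.4  7.4 -8.3 74.1  0.  66.4] F [-0.04 -0.6   0.47] T [-0.068 -0.014 -0.047] w 17.9 jt [  0.   -43.34  35.03   0.44   0.    -0.  ]
```

View pics/wrist11.png

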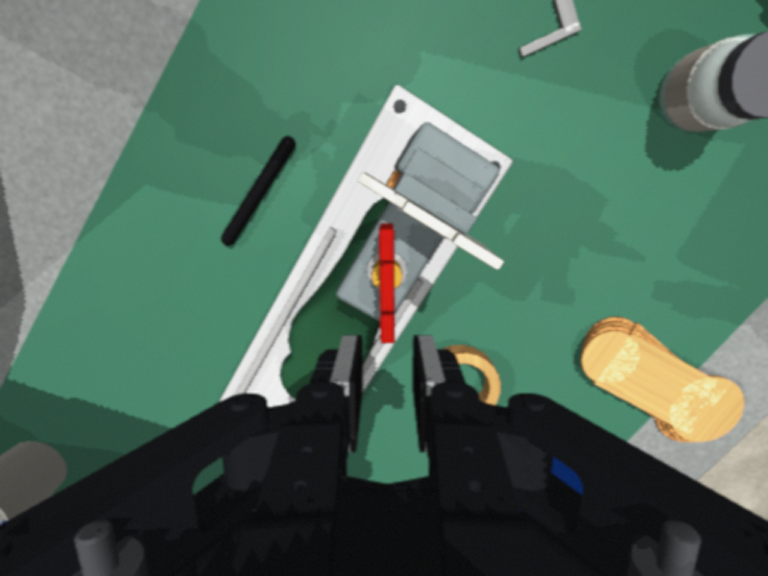

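View pics/side11z.png

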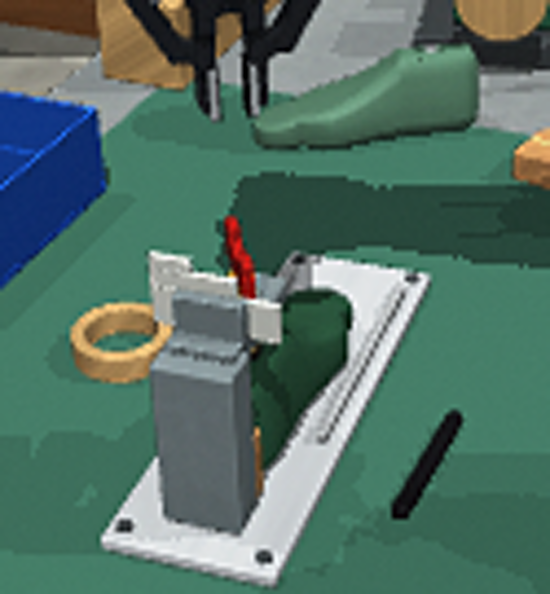

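View pics/top11.png

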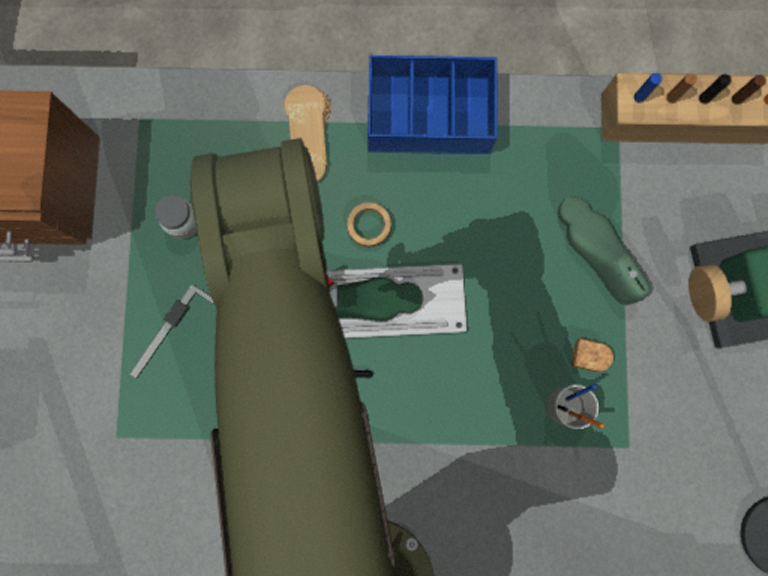

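```bash
python3 -c "
from h import *
sign_off(); st()"
```

```text
the job is handed in; nothing more can be done
the job is handed in; nothing more can be done
```

I slid the last home against the cork stop and turned the wing nut about 59° clockwise to a snug hold. I then let go and handed the job in at about 18.6 s.

- **Heel home:** I pushed slowly on the toe with closed fingers. The last stopped moving at the stop while the force rose from about 2.5 N to 8 N. The wrist pictures show the heel at the cork. The toe is in the same place after clamping as after the push.
- **Nut snug:** Running free, the nut took about 0.21–0.28 N m. From about 45° of turn it rose steadily to 0.41 N m. That is a rise of about 0.16 N m, or roughly 40 N of clamp force, which is inside the 20–55 N range. This comes from wrist torque readings with about ±0.03 N m of noise, and I could not measure the clamp force directly.
- **Checks that disagreed:**
  - My pinch seems to have been about 2 mm off the nut's axis. The side force reached about 5 N, so I shifted the gripper slightly mid-turn.
  - The joint 6 torque did not show the stiffening that the wrist sensor did. I relied on the wrist sensor.
- **Surroundings:** The final pictures show the gauge plate and everything else in view where it was. The arm hid parts of the top view. The gripper is clear of everything, with wrist forces back to about zero.

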